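# Check a rack of organ squares and pull the ones that bind

### The job

First tip the plywood repair box, which stands on end just in front of the bench stop, over the stop onto its bottom panel so that it lies open side up. Then work the pivoted arm of every square in the rack through its travel, both ways: lift each square whose arm binds before either end of its swing up out of its slot and put it in the repair box, and leave every square that swings freely seated in the rack with its arm fully over on the side away from the robot. Leave the mallet, tape roll and pot where they are.

Things in the scene. Friction and masses are not known exactly. Their poses are not given: they have to be found in the camera images.
- rack: Fixed wooden slotted rack, 170 x 290 mm. Origin: centre of its underside; x along the slots, roughly away from the robot. Six slots, 13 mm wide, at y = -115, -69, -23, 23, 69, 115 mm; some may be empty. Plates stand on its base board, 12 mm above the bench, their two upright edges held in grooved combs whose tops are 77 mm above the bench; open between the combs.
- repair_box: Loose open plywood box, 220 x 130 x 80 mm, walls 8 mm, 0.4 to 0.75 kg, standing on end: 220 high (z), 130 wide (y), 80 deep (x), open side -x facing the robot, bottom panel +x. Origin: centre of the end it stands on. Pushed away from the robot at the rim of its upper end wall (x = -40, z = 212 to 220) it drops over the stop on its bottom panel; its z axis then points away from the robot.
- bench_stop: Fixed hardwood strip on the bench, 12 mm wide (x), 200 mm long (y), 6 mm high, 4 to 26 mm beyond the foot of the standing box. Origin: centre of its underside. The tipped box lies partly on it, a few degrees off level.
- mallet: Bystander: rubber mallet, 290 mm long, head 64 mm in diameter and 85 mm long at its +x end; leave alone.
- tape_roll: Bystander: roll of paper tape, 70 mm in diameter, 45 mm high, lying flat; leave alone.
- pin_pot: Bystander: small white pot, 68 mm in diameter, 45 mm high; leave alone.
- square1: A square: bare aluminium carrier plate, 130 long (x) x 10 thick (y) x 100 mm high (z), 0.25 to 0.5 kg, on edge in a rack slot, with an L-shaped wooden arm pivoted on its +y face. Origin: middle of the plate's lower edge. Pivot at x = 30, z = 55. The arm is 13 wide, 7 thick, 8 to 15 mm to +y of the plate's mid plane; long leg 90 mm up from the pivot, short leg 49 mm to -x. May be absent.
- square1_arm (a joint): Swing of this arm (rad): 0 upright, positive leaning to the plate's +x (away from the robot). A free arm goes from -0.45 to +0.45 with about 0.3 N at its end; one that binds stops dead at least 0.2 rad short of one end or of both. It stays where it is left. Pushed with more than about 3 N at a dead stop, the plate begins to rock in its slot.
- square1_pin (a point): Centre of this square's pivot pin, on the plate's +y face at x = 30, z = 55 mm. A pin set a few hundredths of a mm beyond 30.00 mm makes its arm bind; far too little to see or to read here, so only working the arm will tell.
- square2: Like square1. When upright in the rack, the arm's end is 157 mm above the bench, 45 mm above the plate's top edge. Free place to grip for lifting: the plate's top edge, across its thickness, about x = -25 mm, while the arm stands upright or leans to +x. May be absent.
- square2_arm (a joint): Swing of this arm; like square1_arm.
- square2_pin (a point): This square's pivot pin; like square1_pin.
- square3: Like square1 and square2; may be absent.
- square3_arm (a joint): Swing of this arm; like square1_arm.
- square3_pin (a point): This square's pivot pin; like square1_pin.
- square4: Like square1 and square2; may be absent.
- square4_arm (a joint): Swing of this arm; like square1_arm.
- square4_pin (a point): This square's pivot pin; like square1_pin.
- square5: Like square1 and square2; may be absent.
- square5_arm (a joint): Swing of this arm; like square1_arm.
- square5_pin (a point): This square's pivot pin; like square1_pin.
- square6: Like square1 and square2; may be absent.
- square6_arm (a joint): Swing of this arm; like square1_arm.
- square6_pin (a point): This square's pivot pin; like square1_pin.

How it is judged:
On the way:
1. the repair box lies on its bottom panel, open side up (angle between repair_box's own z axis and vertical between 1.35 and 1.75 rad and angle between repair_box's own x axis and vertical above 2.9 rad and linear speed of repair_box below 0.05 m/s), for 0.2 s.
At the end, for the whole second after the job is handed in: Box at rest on its bottom panel, open side up (within 0.2 rad of level). Each binding square at rest in it, pivot pin between the walls, at most 25 mm above the rim. Each free square seated in the rack (within 6 mm, upright within 0.08 rad), arm beyond +0.38 rad (all of step 1 and ((x of square1_pin in the frame of square1 below 0.03 m and value of joint square1_arm above 0.38 rad and z of square1_pin in the frame of rack below 0.073 m and horizontal distance between square1 and rack below 0.13 m and angle between square1's own z axis and vertical below 0.08 rad) or (x of square1_pin in the frame of square1 above 0.03 m and linear speed of square1 below 0.05 m/s and x of square1_pin in the frame of repair_box between -0.065 and 0.04 m and y of square1_pin in the frame of repair_box between -0.062 and 0.062 m and z of square1_pin in the frame of repair_box between 0.005 and 0.215 m)) and ((x of square2_pin in the frame of square2 below 0.03 m and value of joint square2_arm above 0.38 rad and z of square2_pin in the frame of rack below 0.073 m and horizontal distance between square2 and rack below 0.13 m and angle between square2's own z axis and vertical below 0.08 rad) or (x of square2_pin in the frame of square2 above 0.03 m and linear speed of square2 below 0.05 m/s and x of square2_pin in the frame of repair_box between -0.065 and 0.04 m and y of square2_pin in the frame of repair_box between -0.062 and 0.062 m and z of square2_pin in the frame of repair_box between 0.005 and 0.215 m)) and ((x of square3_pin in the frame of square3 below 0.03 m and value of joint square3_arm above 0.38 rad and z of square3_pin in the frame of rack below 0.073 m and horizontal distance between square3 and rack below 0.13 m and angle between square3's own z axis and vertical below 0.08 rad) or (x of square3_pin in the frame of square3 above 0.03 m and linear speed of square3 below 0.05 m/s and x of square3_pin in the frame of repair_box between -0.065 and 0.04 m and y of square3_pin in the frame of repair_box between -0.062 and 0.062 m and z of square3_pin in the frame of repair_box between 0.005 and 0.215 m)) and ((x of square4_pin in the frame of square4 below 0.03 m and value of joint square4_arm above 0.38 rad and z of square4_pin in the frame of rack below 0.073 m and horizontal distance between square4 and rack below 0.13 m and angle between square4's own z axis and vertical below 0.08 rad) or (x of square4_pin in the frame of square4 above 0.03 m and linear speed of square4 below 0.05 m/s and x of square4_pin in the frame of repair_box between -0.065 and 0.04 m and y of square4_pin in the frame of repair_box between -0.062 and 0.062 m and z of square4_pin in the frame of repair_box between 0.005 and 0.215 m)) and ((x of square5_pin in the frame of square5 below 0.03 m and value of joint square5_arm above 0.38 rad and z of square5_pin in the frame of rack below 0.073 m and horizontal distance between square5 and rack below 0.13 m and angle between square5's own z axis and vertical below 0.08 rad) or (x of square5_pin in the frame of square5 above 0.03 m and linear speed of square5 below 0.05 m/s and x of square5_pin in the frame of repair_box between -0.065 and 0.04 m and y of square5_pin in the frame of repair_box between -0.062 and 0.062 m and z of square5_pin in the frame of repair_box between 0.005 and 0.215 m)) and ((x of square6_pin in the frame of square6 below 0.03 m and value of joint square6_arm above 0.38 rad and z of square6_pin in the frame of rack below 0.073 m and horizontal distance between square6 and rack below 0.13 m and angle between square6's own z axis and vertical below 0.08 rad) or (x of square6_pin in the frame of square6 above 0.03 m and linear speed of square6 below 0.05 m/s and x of square6_pin in the frame of repair_box between -0.065 and 0.04 m and y of square6_pin in the frame of repair_box between -0.062 and 0.062 m and z of square6_pin in the frame of repair_box between 0.005 and 0.215 m))); the robot touches nothing.
It fails at once if the mallet is shifted by more than 3 cm (distance of mallet from where it was at the start of the episode above 0.03 m).
It fails at once if the tape roll is shifted by more than 3 cm (distance of tape_roll from where it was at the start of the episode above 0.03 m).
It fails at once if the pin pot is shifted by more than 3 cm (distance of pin_pot from where it was at the start of the episode above 0.03 m).
Of square1, square2, square3, square4, square5, square6 only 5 to 6 are there at a start; the rules pass over those that are not, and their reading is None.
At some moment in a run one of repair_box may be knocked a few centimetres aside while the robot is not near it.
It also fails if it takes over 210 s, if anything falls off the work surface, if the arm or the gripper's body presses on something with over 40 N, if the wrist force passes 120 N, or if a joint passes its speed limit or range.

### The arm

A 7-joint arm with a two-finger parallel gripper is mounted at the origin on the work surface. World frame = base frame: x ahead of the robot, y to its left, z up, the work surface at z = 0. Lengths are in m, angles in rad, forces in N, time in s.
With the tool pointing down it reaches from about 0.375 to 0.925 m from the base axis. Payload 3.1 kg.
Tool frame: the origin (TCP) lies at the very end of the fingers, on their centre line; the grasp point (between the pads) lies 19 mm behind it; z points along the fingers, y is the line along which they close (so a half turn about z gives the same grasp; the last joint's range is limited). The gripper opens to 85 mm and grips with 20 to 120 N. Pads are 22 mm wide; open, the fingers measure 114 mm over their backs; the gripper's body (76 mm by 85 mm) begins 54 mm behind the grasp point. The pads swing forward as they close: fully open they stand 13 mm farther back than shut.
Start: joints at [1.031, 0.383, 0.044, 1.598, -0.018, 1.161, -0.05], TCP at [0.278, -0.588, 0.231] pointing down, gripper open.
Joint ranges: [-2.61, 2.61], [-0.41, 2.15], [-1.48, 1.57], [0, 2.5], [-1.57, 4.71], [0.05, 1.97], [-2.85, 2.85]. Speed limits (rad/s): [2.79, 2.79, 3.14, 3.14, 3.14, 3.14, 3.14].

### API

Orientations are given as a unit quaternion [x, y, z, w].
In Python, from bench import ctrl, read_camera, camera_params gives the robot as it stands (ctrl), with the cameras as plain functions. Calls block until the motion is done:
- ctrl.move_ptp(position, orientation): joint-space move of the TCP to a pose.
- ctrl.movel(position, orientation=None, speed=0.15): straight line of the TCP; orientation=None keeps the orientation; speed is the mean speed in m/s.
- ctrl.move_j(angles): joint-space move.
- ctrl.move_gripper(opening, effort=None): finger opening in m; effort is the grip in N (None keeps the last); returns when the fingers have stopped.
- ctrl.pause(seconds).
- ctrl.inverse_kinematics(position, orientation): joint angles nearest the present ones, or None.
- ctrl.get_state(): the state.
- read_camera(name): name is "scene" or "side" or "wrist"; returns the picture (480x640x3 uint8, red, green, blue); there is no depth.
- camera_params(name): a dict with "K" (3x3 intrinsics, pixels), "camera_from_world" (4x4, takes a point from world to camera coordinates). Camera axes: x right, y down, z forward; pixel columns grow to the right and rows downward; lengths in m; the calibration is good to about 2 mm. A picture is of the moment at which its call begins: read the wrist's pose just before it. camera_params takes no time and is no camera call; for the wrist camera it gives the pose at the moment of the call.
A pose or a line that the arm cannot do raises ctrl.MotionError and nothing moves.
- ctrl.sign_off(): hands the job in; it is judged then, once.
The state is a dict: "time_s": time; "qpos": joint angles; "joint_vel": joint speeds; "effort": joint torques, N m; "eef_pos": TCP position; "tcp_rot": TCP orientation; "ft_force": force on the tool from outside, world axes, zero at the start; "ft_torque": the same for the moment, N m; "finger_gap": finger opening in m; "grasp_force": force on a finger pad.
Only numpy, scipy, OpenCV 4.12 (cv2) and the standard library are available. Lean on these libraries where they do the work, as an engineer would, in place of code of your own. Each camera call takes 0.05 s, during which the arm holds its last target. There are 200 camera calls.

## Working session

There is one attempt and no reset: what is moved stays moved. The work goes in short steps, each a Python script; the robot and the scene stay as the last script left them, time stands still between calls to the robot, and variables do not carry over. Pictures are saved under pics/ and viewed, at most 14 in all, crops included, and the job is handed in when it is done.

```bash
ls; mkdir -p pics
python3 - <<'E'
from bench import ctrl, read_camera, camera_params
import cv2
for n in("scene","side","wrist"):
    im=read_camera(n); cv2.imwrite(f"pics/{n}0.png",im[:,:,::-1])
    p=camera_params(n); print(n,p)
s=ctrl.get_state(); print(s)
E
```

```text
bench.py
pics
scene {'K': array([[455.92131414,   0.        , 320.64837534],
       [  0.        , 455.92131414, 238.81755569],
       [  0.        ,   0.        ,   1.        ]]), 'camera_from_world': array([[ 0.86009574,  0.51013051, -0.00147536, -0.55609268],
       [ 0.33832389, -0.57258428, -0.74678256, -0.11635294],
       [-0.38180133,  0.64180535, -0.66506664,  1.21923037],
       [ 0.        ,  0.        ,  0.        ,  1.        ]])}
side {'K': array([[508.83116771,   0.        , 323.46584914],
       [  0.        , 508.83116771, 243.04108419],
       [  0.        ,   0.        ,   1.        ]]), 'camera_from_world': array([[ 0.97558043, -0.21951354,  0.00752506, -0.58242902],
       [-0.15442283, -0.70985684, -0.68720947,  0.18163312],
       [ 0.1561935 ,  0.66926607, -0.72642034,  0.80784566],
       [ 0.        ,  0.        ,  0.        ,  1.        ]])}
wrist {'K': array([[426.49069425,   0.        , 314.95480368],
       [  0.        , 426.49069425, 239.38093123],
       [  0.        ,   0.        ,   1.        ]]), 'camera_from_world': array([[ 0.42776857, -0.9038854
[... 262 characters left out ...]
.38363894,  0.04387664,  1.59921822, -0.01788623,
        1.16118668, -0.04990398]), 'joint_vel': array([-3.98531073e-04, -1.27564216e-03, -4.44631171e-04, -5.24511010e-03,
       -1.81900534e-04,  5.63043292e-05,  5.86989368e-04]), 'effort': array([ 2.01844632e-03, -4.34052157e+01,  1.02655839e+00, -2.49978966e+01,
        1.06423924e-02,  7.30838481e-03, -1.13807221e-05]), 'eef_pos': array([ 0.27759401, -0.58692863,  0.23017935]), 'tcp_rot': array([ 9.75693140e-01,  2.19138855e-01, -2.88141083e-04, -9.88048347e-04]), 'ft_force': array([-0.36972427,  0.23090267, -0.42797779]), 'ft_torque': array([-0.01407816, -0.04497247,  0.01223533]), 'grasp_force': 0.0, 'finger_gap': 0.08508366302885914}
```

View pics/scene0.png

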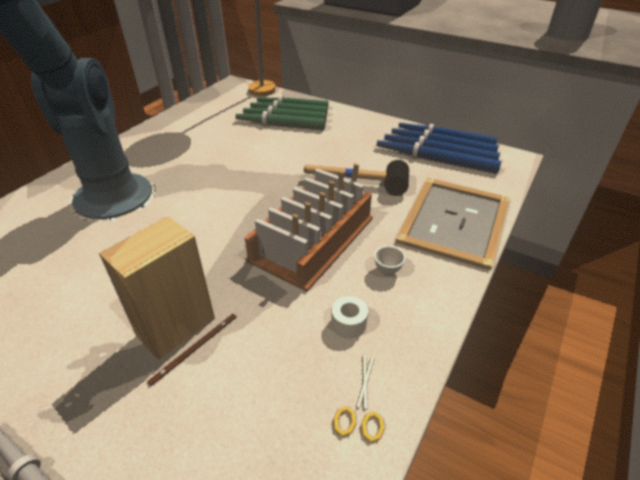

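View pics/side0.png

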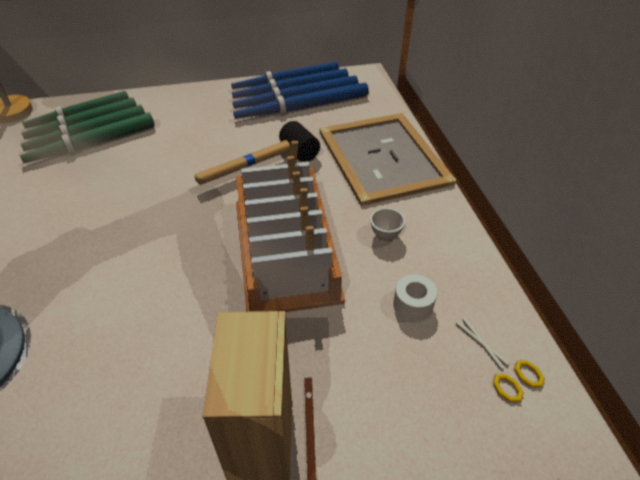

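The scene picture shows the box standing at about (160,290), the stop at (190,350), the rack at (310,225), the tape roll at (350,315), the pot at (390,262) and the mallet head at (397,178). The side picture shows five plates, with arm ends between (293,145) and (309,230). I'll zoom in on the rack and box.

Run:
```python
import cv2,numpy as np
a=cv2.imread("pics/side0.png")[130:310,225:355]; b=cv2.imread("pics/scene0.png")[150:290,235:385]
def g(im,f,x0,y0):
    o=cv2.resize(im,None,fx=f,fy=f,interpolation=cv2.INTER_CUBIC)
    for x in range(-x0%20,im.shape[1],20):
        cv2.putText(o,str(x0+x),(int(x*f),10),0,.35,(0,0,255),1); cv2.line(o,(int(x*f),12),(int(x*f),18),(0,0,255),1)
    for y in range(-y0%20,im.shape[0],20): cv2.putText(o,str(y0+y)+"-",(0,int(y*f)+4),0,.35,(0,0,255),1)
    return o
cv2.imwrite("pics/c1.png",g(a,3.3,225,130)); cv2.imwrite("pics/c2.png",g(b,4.2,235,150))
a=cv2.imread("pics/side0.png")[300:480,190:340]; b=cv2.imread("pics/scene0.png")[210:390,90:250]
A=g(a,2.6,190,300);B=g(b,2.5,90,210);h=min(A.shape[0],B.shape[0]);cv2.imwrite("pics/c3.png",np.hstack([A[:h],B[:h]]))
```

```text
(no output)
```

View pics/c1.png

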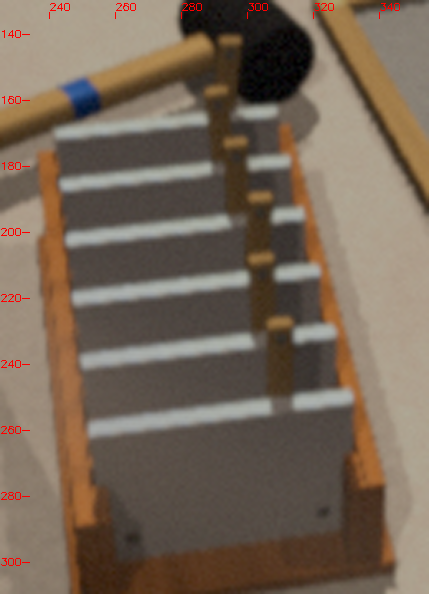

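View pics/c2.png

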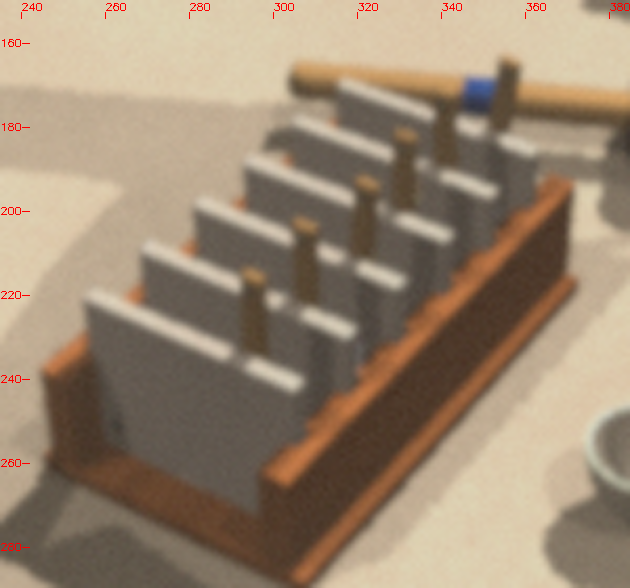

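View pics/c3.png

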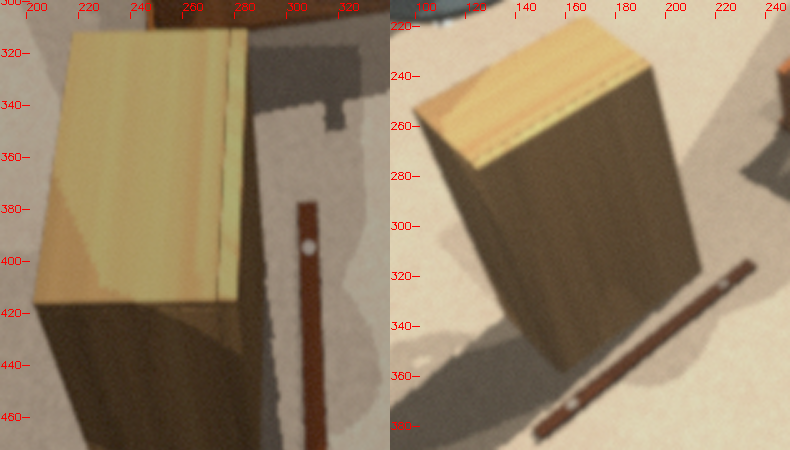

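All six slots hold squares, each with its arm roughly upright. In the c1 crop the plate top edges run from (90,430)-(352,397) to (56,134)-(276,112). Next I'll triangulate the plate ends, arm ends, box top and stop.

```bash
cat > h.py <<'E'
import numpy as np,cv2
from scipy.spatial.transform import Rotation as R
from bench import ctrl, read_camera, camera_params
def P(n):
    p=camera_params(n); return np.array(p["K"])@np.array(p["camera_from_world"])[:3]
def tri(a,b,n1="side",n2="scene"):
    X=cv2.triangulatePoints(P(n1),P(n2),np.array(a,float).reshape(-1,2).T,np.array(b,float).reshape(-1,2).T); return (X[:3]/X[3]).T
def onz(n,px,z):
    M=P(n); H=M[:,[0,1,3]].copy(); H[:,2]+=M[:,2]*z
    q=np.linalg.solve(H,np.c_[np.array(px,float).reshape(-1,2),np.ones(len(px))].T); return (q[:2]/q[2]).T
E
python3 - <<'E'
from h import *
np.set_printoptions(precision=4,suppress=True)
s=lambda l:np.array(l)/3.3+[225,130]
c=lambda l:np.array(l)/4.2+[235,150]
L=tri(s([(90,430),(82,360),(73,299),(67,240),(62,185),(56,134)]),c([(90,296),(147,246),(200,204),(250,160),(298,121),(340,84)]))
Rr=tri(s([(352,397),(336,332),(320,270),(303,214),(290,161),(276,112)]),c([(300,384),(352,332),(402,284),(450,238),(494,193),(533,151)]))
print(L);print(Rr)
A=tri(s([(280,322),(261,258),(260,196),(236,142),(217,90),(230,40)]),c([(253,274),(306,224),(368,182),(404,133),(445,100),(509,64)])); print("arms\n",A)
bs=np.array([(34,302),(238,300),(247,29),(73,32)])/2.6+[190,300]; bc=np.array([(23,107),(86,168),(263,66),(195,15)])/2.5+[90,210]
print("box",tri(bs,bc)); print("boxz220 scene",onz("scene",bc,.22),"side",onz("side",bs,.22))
print("boxfoot",onz("scene",np.array([(175,374),(312,271)])/2.5+[90,210],0))
print("stop",onz("scene",np.array([(150,437),(364,262)])/2.5+[90,210],.006),onz("side",[np.array((307,203))/2.6+[190,300]],.006))
print("tape",onz("scene",[(350,310)],.045),onz("side",[(416,290)],.045),"pot",onz("scene",[(390,256)],.045),onz("side",[(388,220)],.045))
print("mallet",onz("scene",[(305,168)],.03),onz("side",[(200,178),(310,145)],.03))
E
```

```text
[[0.4818 0.0096 0.1067]
 [0.4838 0.0565 0.1078]
 [0.4847 0.1041 0.105 ]
 [0.487  0.1496 0.1063]
 [0.4895 0.1956 0.1063]
 [0.4913 0.2392 0.1077]]
[[0.6104 0.0036 0.1085]
 [0.6127 0.0485 0.1093]
 [0.6148 0.0951 0.1088]
 [0.616  0.1437 0.1063]
 [0.6182 0.1889 0.1073]
 [0.6192 0.2334 0.1083]]
arms
 [[0.5776 0.0166 0.1542]
 [0.5777 0.0639 0.1529]
 [0.5862 0.1095 0.1531]
 [0.5819 0.1533 0.1549]
 [0.5806 0.2023 0.1501]
 [0.5958 0.2461 0.152 ]]
box [[ 0.4042 -0.2903  0.2183]
 [ 0.4823 -0.3074  0.2192]
 [ 0.5078 -0.179   0.2166]
 [ 0.4294 -0.1632  0.2169]]
boxz220 scene [[ 0.4054 -0.2898]
 [ 0.4826 -0.3067]
 [ 0.5108 -0.1813]
 [ 0.4323 -0.1646]] side [[ 0.4045 -0.2922]
 [ 0.4822 -0.3086]
 [ 0.5075 -0.1817]
 [ 0.4297 -0.1664]]
boxfoot [[ 0.484  -0.3052]
 [ 0.508  -0.1803]]
stop [[ 0.5106 -0.3531]
 [ 0.5417 -0.1554]] [[ 0.537  -0.1588]]
tape [[ 0.7458 -0.0578]] [[ 0.7419 -0.0597]] pot [[0.7502 0.117 ]] [[0.7474 0.1114]]
mallet [[0.3975 0.335 ]] [[0.405  0.3316]
 [0.655  0.3977]]
```

The heights agree with the text to about 4 mm, and the rack and box poses are consistent: box yaw is about -0.2 and rack yaw about -0.05. Next I'll tip the box.

```bash
cat >> h.py <<'E'
def down(psi,lean=0):   # tool down, tool x at yaw psi; lean: tilt about the world direction psi (top goes to its right for +)
    q=R.from_rotvec([lean*np.cos(psi),lean*np.sin(psi),0])*R.from_quat([np.cos(psi/2),np.sin(psi/2),0,0]); return q.as_quat()
def st(): return ctrl.get_state()
def save(n,f):
    im=read_camera(n); cv2.imwrite(f"pics/{f}.png",im[:,:,::-1]); return im
E
python3 - <<'E'
from h import *
np.set_printoptions(precision=4,suppress=True)
# rack fit from z=.112 rays
s=lambda l:np.array(l)/3.3+[225,130]
c=lambda l:np.array(l)/4.2+[235,150]
for n,f in (("side",lambda:(s([(90,430),(82,360),(73,299),(67,240),(62,185),(56,134)]),s([(352,397),(336,332),(320,270),(303,214),(290,161),(276,112)]))),("scene",lambda:(c([(90,296),(147,246),(200,204),(250,160),(298,121),(340,84)]),c([(300,384),(352,332),(402,284),(450,238),(494,193),(533,151)])))):
    l,r=f(); l=onz(n,l,.112); r=onz(n,r,.112); print(n,((l+r)/2).mean(0),np.diff(((l+r)/2),axis=0).mean(0),(r-l).mean(0))
psi=-0.2; d=np.array([np.cos(psi),np.sin(psi),0])
rim=np.array([.456,-.235,0])-.040*d
q=down(psi)
ctrl.move_gripper(0.0,40)
a=rim-.05*d
ctrl.move_ptp([a[0],a[1],.30],q); ctrl.movel([a[0],a[1],.203],speed=.15)
f0=np.array(st()["ft_force"]); print("t",st()["time_s"],"f0",f0)
for k in range(18):
    p=a+(.015+.01*k)*d; ctrl.movel([p[0],p[1],.203],speed=.06)
    S=st(); print(k,round((S["ft_force"]-f0)@d,2),round(S["time_s"],2),S["eef_pos"][:2])
    if k>13 : break
p=a; ctrl.movel([st()["eef_pos"][0],st()["eef_pos"][1],.3],speed=.3)
ctrl.move_ptp([.38,-.02,.35],down(-.047)); save("scene","s1");save("side","d1"); print(st()["time_s"])
E
```

```text
side [0.5501 0.1158] [0.0018 0.0457] [ 0.1278 -0.0063]
scene [0.5536 0.119 ] [0.0017 0.0457] [ 0.1267 -0.0041]
t 3.1583 f0 [0.8914 0.1531 0.9423]
0 -0.81 3.56 [ 0.3833 -0.2202]
1 -0.56 3.88 [ 0.3927 -0.222 ]
2 0.33 4.19 [ 0.4026 -0.2241]
3 -1.48 4.51 [ 0.4121 -0.226 ]
4 -1.62 4.83 [ 0.4222 -0.228 ]
5 -1.79 5.14 [ 0.4321 -0.23  ]
6 -1.18 5.46 [ 0.442  -0.2321]
7 -0.79 5.78 [ 0.4517 -0.234 ]
8 -1.67 6.09 [ 0.4614 -0.236 ]
9 -1.46 6.41 [ 0.4712 -0.238 ]
10 -0.77 6.72 [ 0.481  -0.2399]
11 -1.28 7.04 [ 0.4908 -0.2419]
12 -1.3 7.36 [ 0.5006 -0.2439]
13 -1.06 7.67 [ 0.5104 -0.2459]
14 -1.08 7.99 [ 0.5202 -0.2479]
9.625
```

View pics/s1.png

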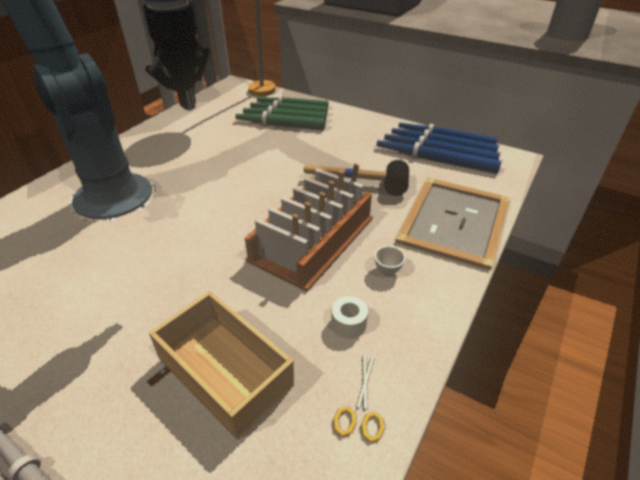

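The box now lies open side up with its rim corners near (152,335), (210,297), (292,367) and (237,430). Now I'll test square 1's arm and log the forces to choose a threshold.

```bash
cat >> h.py <<'E'
C=np.array([.551,.119]); YAW=-.046; u=np.array([np.cos(YAW),np.sin(YAW)]); v=np.array([-u[1],u[0]])
Y=[None,-.115,-.069,-.023,.023,.069,.115]; PSI=YAW+np.pi/2; G=.045; ZT=.124; H=.061
U3=np.r_[u,0]
def pt(i,x,dy=.0115): return C+v*(Y[i]+dy)+u*(.030+x)
from scipy.optimize import brentq
def ang(xf,s): # finger inner face xf along u rel. pivot, pushing direction s
    return s*brentq(lambda t:H*np.tan(t)-.0065/np.cos(t)-s*xf,-1,1.2)
def fu(n=4):
    r=[]
    for _ in range(n): r.append(ctrl.get_state()["ft_force"]@U3); ctrl.pause(.01)
    return np.mean(r)
def push(i,s,x0,lim=.049,thr=1.5,log=None):
    """push arm i in direction s from tcp offset x0, 1.5 mm steps; returns x, stop force"""
    f0=fu(8); x=x0; hit=0
    while s*x<lim:
        x+=s*.0015; p=pt(i,x); ctrl.movel([*p,ZT],speed=.03); f=-s*(fu()-f0)
        if log is not None: log.append((round(x*1000,1),round(f,2)))
        hit=hit+1 if f>thr else 0
        if hit>=2 or f>2*thr: break
    xr=(ctrl.get_state()["eef_pos"][:2]-pt(i,0))@u
    return xr,f,ang(xr-s*G/2,s)
E
python3 - <<'E'
from h import *
for a in (PSI,PSI-np.pi):
    print(a,ctrl.inverse_kinematics([*pt(1,0),.3],down(a)))
ctrl.move_gripper(G)
ctrl.move_ptp([*pt(1,0),.24],down(PSI)); print("gap",st()["finger_gap"])
ctrl.movel([*pt(1,0),ZT],speed=.15); t=st()["time_s"]
L=[]; r=push(1,1,.0,log=L); print(r,L); 
ctrl.movel([*pt(1,r[0]-.003),ZT]); 
save("side","a1"); print(st()["time_s"]-t,st()["time_s"])
E
```

```text
1.5247963267948965 [ 0.2075691   0.21350157 -0.3501942   1.68313833  0.07646447  1.25841128
 -0.20483008]
-1.6167963267948966 [-1.13499596  0.50381557  1.39361991  1.73857584 -0.510164    1.33857692
 -2.82539689]
gap 0.04488802404681459
(np.float64(0.028611114970797605), np.float64(3.483315220804695), 0.2060753603703475) [(1.5, np.float64(-0.1)), (3.0, np.float64(0.16)), (4.5, np.float64(0.12)), (6.0, np.float64(0.24)), (7.5, np.float64(0.23)), (9.0, np.float64(0.32)), (10.5, np.float64(0.42)), (12.0, np.float64(0.37)), (13.5, np.float64(0.08)), (15.0, np.float64(0.18)), (16.5, np.float64(0.27)), (18.0, np.float64(0.48)), (19.5, np.float64(-0.28)), (21.0, np.float64(0.31)), (22.5, np.float64(0.29)), (24.0, np.float64(0.23)), (25.5, np.float64(1.43)), (27.0, np.float64(2.9)), (28.5, np.float64(3.48))]
5.749999999999998 18.025
```

Square 1 stops dead at about +0.16 rad, against a free drag of about 0.3 N, so it binds. I'll test the others the same way with quicker steps.

```bash
cat >> h.py <<'E'
def push2(i,s,x0,lim=.052,thr=1.3):
    f0=fu(6); x=x0; f=0
    while s*x<lim:
        x+=s*.002; ctrl.movel([*pt(i,x),ZT],speed=.06); f=-s*(fu(2)-f0)
        if f>thr:
            f=-s*(fu(5)-f0)
            if f>thr: break
    xr=(ctrl.get_state()["eef_pos"][:2]-pt(i,0))@u
    return xr,f,ang(xr-s*G/2,s)
def test(i):
    ctrl.movel([*pt(i,.0),ZT],speed=.2)
    ctrl.movel([*pt(i,.010),ZT],speed=.1)
    a=push2(i,1,.010); out=[a]
    if a[2]>.36:
        ctrl.movel([*pt(i,.0),ZT],speed=.15); b=push2(i,-1,.0); out.append(b)
        ctrl.movel([*pt(i,a[0]-.008 if b[2]<-.36 else .016),ZT],speed=.1)
        if b[2]<-.36: out.append(push2(i,1,a[0]-.008))
    x=(ctrl.get_state()["eef_pos"][:2]-pt(i,0))@u
    ctrl.movel([*pt(i,x-.006),ZT],speed=.1); ctrl.movel([*pt(i,x-.006),.19],speed=.25)
    print(i,[tuple(np.round(o,3)) for o in out],round(ctrl.get_state()["time_s"],1),flush=True)
E
python3 - <<'E'
from h import *
ctrl.movel([*pt(1,.022),.19],speed=.25)
for i in (2,3):
    ctrl.movel([*pt(i,0),.19],speed=.25); test(i)
E
```

```text
2 [(np.float64(0.048), np.float64(2.122), np.float64(0.489)), (np.float64(-0.047), np.float64(2.4), np.float64(-0.479)), (np.float64(0.045), np.float64(1.533), np.float64(0.46))] 34.3
3 [(np.float64(0.046), np.float64(2.717), np.float64(0.461)), (np.float64(-0.047), np.float64(3.15), np.float64(-0.477)), (np.float64(0.045), np.float64(2.255), np.float64(0.454))] 50.1
```

Run:
```python
from h import *
for i in (4,5,6):
    ctrl.movel([*pt(i,0 if i<6 else .005),.19],speed=.3); test(i)
ctrl.movel([*pt(6,.03),.30],speed=.3)
ctrl.move_ptp([.36,.25,.35],down(YAW))
save("scene","s2"); save("side","d2"); print(st()["time_s"])
a=cv2.imread("pics/d2.png")[120:310,220:360]; b=cv2.imread("pics/s2.png")[280:440,130:310]
A=cv2.resize(a,None,fx=3,fy=3,interpolation=2);B=cv2.resize(b,None,fx=2,fy=2,interpolation=2)
B=cv2.copyMakeBorder(B,0,A.shape[0]-B.shape[0],0,0,0); cv2.imwrite("pics/c4.png",np.hstack([A,B])); print(A.shape)
```

```text
4 [(np.float64(0.046), np.float64(1.597), np.float64(0.464)), (np.float64(-0.047), np.float64(1.873), np.float64(-0.48)), (np.float64(0.046), np.float64(1.472), np.float64(0.464))] 65.9
5 [(np.float64(0.027), np.float64(2.558), np.float64(0.186))] 70.2
6 [(np.float64(0.043), np.float64(1.805), np.float64(0.43)), (np.float64(-0.029), np.float64(3.411), np.float64(-0.207))] 81.7
83.7833
(570, 420, 3)
```

View pics/c4.png

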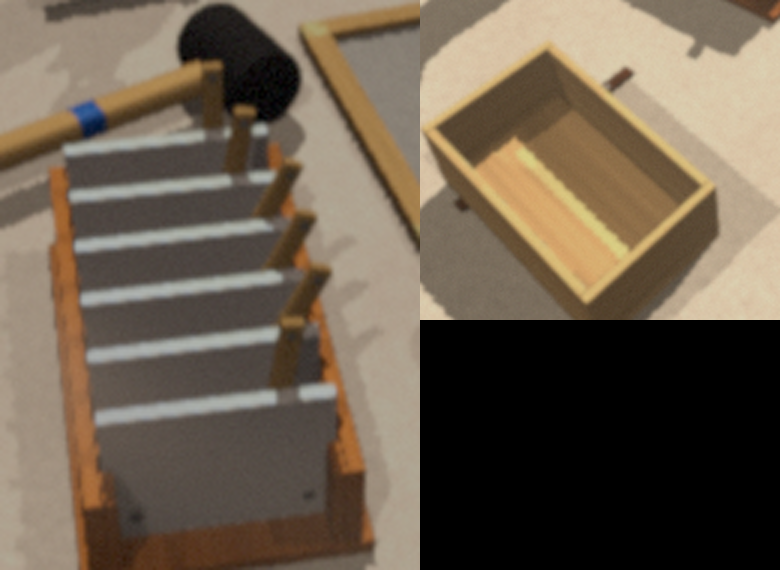

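Squares 1, 5 and 6 bind, and 2, 3 and 4 are free and lean over. The box has been knocked: its rim corners are now near (132,345), (195,302), (277,373) and (213,430). I'll look at both views with a grid to locate it.

```bash
cat >> h.py <<'E'
def g(im,f,x0,y0):
    o=cv2.resize(im,None,fx=f,fy=f,interpolation=cv2.INTER_CUBIC)
    for x in range(-x0%20,im.shape[1],20):
        cv2.putText(o,str(x0+x),(int(x*f),10),0,.35,(0,0,255),1); cv2.line(o,(int(x*f),12),(int(x*f),18),(0,0,255),1)
    for y in range(-y0%20,im.shape[0],20): cv2.putText(o,str(y0+y)+"-",(0,int(y*f)+4),0,.35,(0,0,255),1)
    return o
E
python3 - <<'E'
from h import *
a=cv2.imread("pics/d2.png")[310:480,190:390]; b=cv2.imread("pics/s2.png")[285:445,120:290]
A=g(a,2.2,190,310);B=g(b,2,120,285)
B=cv2.copyMakeBorder(B,0,max(0,A.shape[0]-B.shape[0]),0,0,0)[:A.shape[0]]; print(A.shape,B.shape); cv2.imwrite("pics/c5.png",np.hstack([A,B]))
E
```

```text
(374, 440, 3) (374, 340, 3)
```

View pics/c5.png

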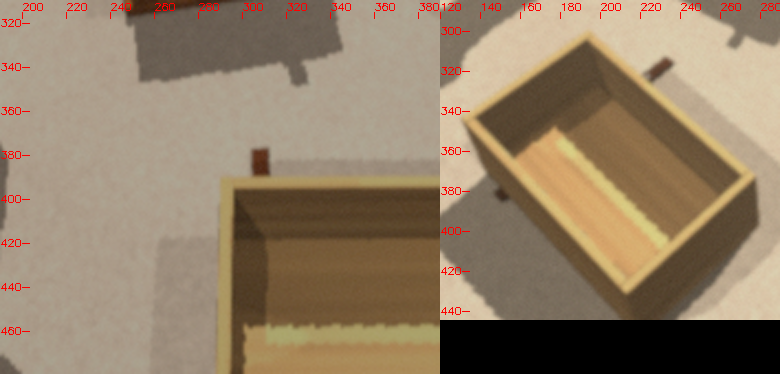

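Run:
```python
from h import *
np.set_printoptions(precision=4,suppress=True)
sc=np.array([(132,344.5),(193.5,302),(278,373.5),(213,431)])  # -x-y, -x+y, +x+y, +x-y
print(tri([(290.5,391)],[sc[1]]))
for z in (.082,.086): print(onz("scene",sc,z), onz("side",[(290.5,391)],z))
z=np.array([.086,.086,.080,.080]); c=np.array([onz("scene",[p],h)[0] for p,h in zip(sc,z)])
print(c, c.mean(0),[np.linalg.norm(c[i]-c[i-1]) for i in range(4)]); 
d=(c[2]+c[3]-c[0]-c[1]); print("yaw",np.arctan2(d[1],d[0]), np.arctan2(*(-(c[1]+c[2]-c[0]-c[3])*[1,-1])))
for n in("scene","side"): print(n,)
```

```text
[[ 0.503  -0.2137  0.0818]]
[[ 0.4785 -0.3373]
 [ 0.5034 -0.2147]
 [ 0.7208 -0.2578]
 [ 0.6937 -0.3822]] [[ 0.503  -0.2132]]
[[ 0.4816 -0.3388]
 [ 0.5064 -0.2169]
 [ 0.7225 -0.2597]
 [ 0.6955 -0.3833]] [[ 0.5028 -0.2152]]
[[ 0.4816 -0.3388]
 [ 0.5064 -0.2169]
 [ 0.72   -0.2568]
 [ 0.6928 -0.3816]] [ 0.6002 -0.2985] [np.float64(0.21542681313725548), np.float64(0.12432700232700468), np.float64(0.21731556593804388), np.float64(0.1277222272659317)]
yaw -0.19241958585415825 -0.20783886665935242
scene
side
```

The box centre is at about (0.600,-0.298) with yaw -0.2. Now I'll pick square 1, checking the lift and whether the box has moved again.

```bash
cat >> h.py <<'E'
BC=np.array([.600,-.298]); BY=-.2; ub=np.array([np.cos(BY),np.sin(BY)]); vb=np.array([-ub[1],ub[0]])
ZG=.089; XG=-.032
def boxshift(f):
    r=(slice(285,445),slice(115,300)); a=cv2.imread("pics/s2.png")[r]; b=save("scene",f)[:,:,::-1][r]
    k=lambda i:cv2.Laplacian(cv2.GaussianBlur(cv2.cvtColor(np.ascontiguousarray(i),6),(5,5),0),cv2.CV_32F)
    return cv2.phaseCorrelate(k(a),k(b))
def pick(i,tag):
    p=C+v*Y[i]+u*XG; ctrl.move_gripper(.026,80)
    ctrl.move_ptp([*p,.20],down(YAW)); ctrl.movel([*p,ZG],speed=.15)
    f0=st()["ft_force"].copy(); print("contact dz",ctrl.get_state()["ft_force"])
    ctrl.move_gripper(0,80); ctrl.pause(.1); print("gap",st()["finger_gap"],st()["grasp_force"])
    ctrl.movel([*p,ZG+.03],speed=.08); ctrl.movel([*p,.275],speed=.2); ctrl.pause(.2)
    print("df",st()["ft_force"]-f0,"gap",st()["finger_gap"],"shift",boxshift(tag),st()["time_s"])
def place(yb,lean=.12,zb=.017):
    w=np.r_[-np.sin(lean)*vb,np.cos(lean)]; b=np.r_[BC+vb*yb+ub*XG,zb]; t=b+.077*w; q=down(BY,lean)
    ctrl.move_ptp([*t[:2],.275],q); ctrl.movel([*t[:2],t[2]+.03],speed=.2); f0=st()["ft_force"].copy()
    ctrl.movel(t,speed=.05); print("place df",st()["ft_force"]-f0)
    ctrl.move_gripper(.026); ctrl.pause(.2); ctrl.movel(t+.12*w,speed=.15); print(st()["time_s"])
E
python3 - <<'E'
from h import *
np.set_printoptions(precision=3,suppress=True)
pick(1,"s3"); save("side","d3")
A=cv2.resize(cv2.imread("pics/s3.png"),(400,300)); B=cv2.resize(cv2.imread("pics/d3.png"),(400,300)); cv2.imwrite("pics/c6.png",np.hstack([A,B]))
E
```

```text
contact dz [ 0.707 -0.447  0.543]
gap 0.008556105034972396 80.23074388504028
df [-0.42   0.34  -5.834] gap 0.008294697167514175 shift ((0.02453772107097052, -0.03497309288545125), 0.5856386072933674) 88.3333
```

View pics/c6.png

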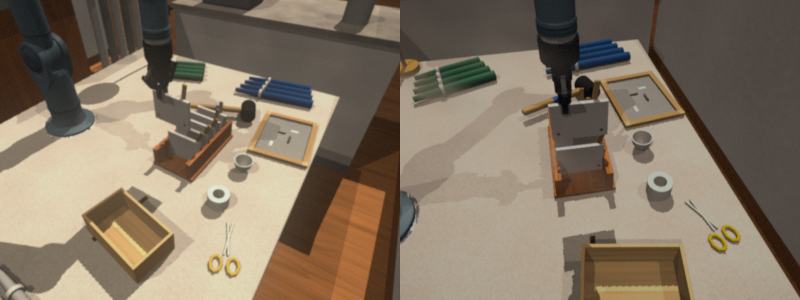

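Square 1 hangs level in the grip, and the box hasn't moved since the last look (shift about 0 px). I'll place it.

Run:
```python
from h import *
np.set_printoptions(precision=3,suppress=True)
place(-.040)
pick(5,"s4"); save("side","d4")
a=cv2.imread("pics/s4.png")[270:450,110:310]; b=cv2.imread("pics/d4.png")[300:480,240:440]
cv2.imwrite("pics/c7.png",np.hstack([cv2.resize(a,None,fx=2,fy=2,interpolation=2),cv2.resize(b,None,fx=2,fy=2,interpolation=2)]))
```

```text
place df [-0.13  -0.372  0.714]
92.825
contact dz [ 0.223  0.314 -0.282]
gap 0.007832348704135881 80.45035600662231
df [-0.168 -0.711 -3.367] gap 0.00810560704490361 shift ((-0.08751937682282573, -0.03157117959602829), 0.4894050272802512) 98.0083
```

View pics/c7.png

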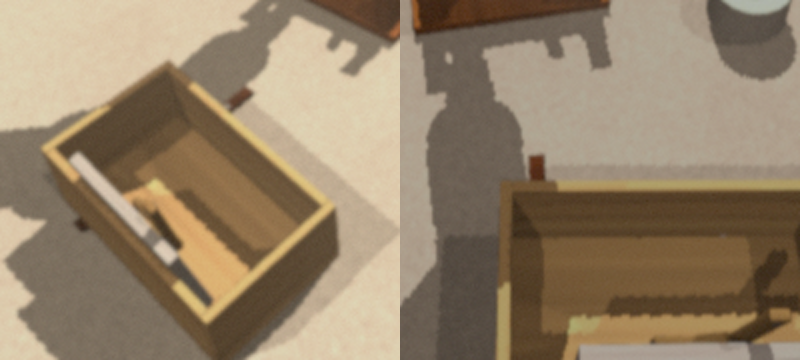

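Square 1 leans on the near-side wall of the box, as intended. I'll place 5 next, then pick 6.

Run:
```python
from h import *
np.set_printoptions(precision=3,suppress=True)
place(-.007)
pick(6,"s5"); save("side","d5")
a=cv2.imread("pics/s5.png")[270:450,110:310]; b=cv2.imread("pics/d5.png")[300:480,240:440]
cv2.imwrite("pics/c8.png",np.hstack([cv2.resize(a,None,fx=2,fy=2,interpolation=2),cv2.resize(b,None,fx=2,fy=2,interpolation=2)]))
```

```text
place df [-0.217  1.469 -0.475]
103.0
contact dz [-0.367 -0.008  0.185]
gap 0.008133924749434172 80.14185905456543
df [ 0.588  0.418 -3.483] gap 0.00807225962771107 shift ((0.02926031698528675, 0.0925987768882095), 0.4997141620144248) 108.225
```

View pics/c8.png

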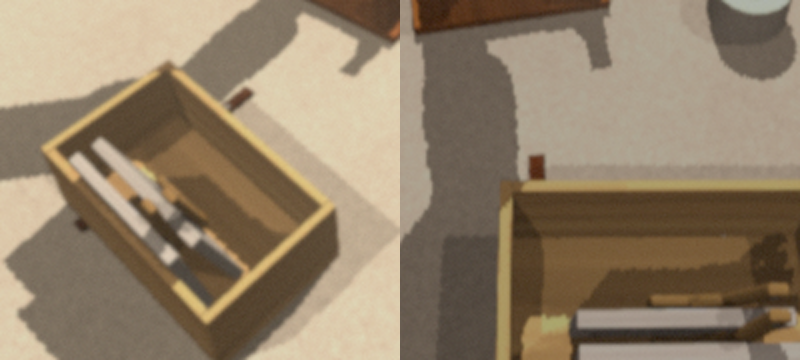

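Squares 1 and 5 stand side by side in the box, leaning the right way. I'll place 6, then check the box and the rack.

Run:
```python
from h import *
np.set_printoptions(precision=3,suppress=True)
place(.025)
ctrl.move_ptp([.36,.20,.35],down(YAW)); save("scene","s6"); save("side","d6"); print(st()["time_s"])
a=cv2.imread("pics/s6.png")[270:450,110:310]; b=cv2.imread("pics/d6.png")[120:320,215:365]
A=cv2.resize(a,None,fx=2.2,fy=2.2,interpolation=2); B=cv2.resize(b,None,fx=2.4,fy=2.4,interpolation=2)
A=cv2.copyMakeBorder(A,0,B.shape[0]-A.shape[0],0,0,0); cv2.imwrite("pics/c9.png",np.hstack([A,B])); print(A.shape,B.shape)
```

```text
place df [-0.696 -0.068 -1.138]
113.2667
115.3583
(480, 440, 3) (480, 360, 3)
```

View pics/c9.png

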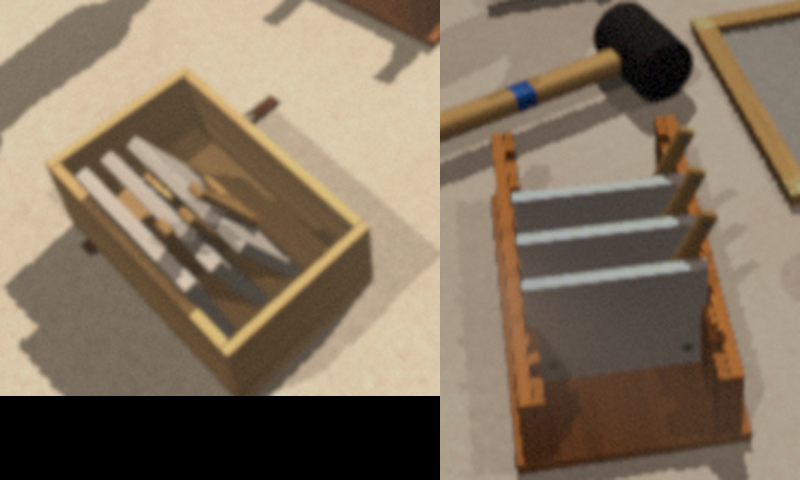

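All three binding squares lie in the box inside its walls. Squares 2, 3 and 4 are seated with their arms over to the far side. Handing in.

Run:
```python
from bench import ctrl, read_camera, camera_params
ctrl.pause(.5); print(ctrl.sign_off())
```

```text
the job is handed in; nothing more can be done
None
```

I handed the job in at about 116 s of the 210 s: the box is tipped open side up, binding squares 1, 5 and 6 are in it, and free squares 2, 3 and 4 are still in the rack with their arms fully over to the far side; `sign_off()` returned no verdict, so this rests on my last camera check.

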